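# Slide a flat packing strip off the riser's edge and put it in the tray

## Robot

A 6-joint arm with a two-finger parallel gripper is mounted at the origin on a cart in front of the work surface, level with it; the furniture and walls round the work are solid. World frame = base frame: x ahead of the robot, y to its left, z up, the work surface at z = 0. Lengths are in mm, angles in degrees, forces in N, time in s.
With the tool pointing down it reaches from about 325 to 775 mm from the base axis. Payload 5.5 kg.
Tool frame: the origin (TCP) lies at the very end of the fingers, on their centre line; the grasp point (between the pads) lies 19 mm behind it; z points along the fingers, y is the line along which they close (so a half turn about z gives the same grasp; the last joint's range is limited). The gripper opens to 85 mm and grips with 20 to 120 N. Pads are 22 mm wide; open, the fingers measure 114 mm over their backs; the gripper's body (76 mm by 85 mm) begins 54 mm behind the grasp point. The pads swing forward as they close: fully open they stand 13 mm farther back than shut.
Start: joints at [71.007, 5.22, 70.514, -0, 104.267, -3.249], TCP at [162.817, 577.501, 231.275] pointing down, gripper open.
Joint ranges: [-164.24, 164.24], [-49.07, 125.15], [9.68, 141.18], [-86.29, 266.29], [3.28, 154.24], [-151.56, 151.56]. Speed limits (degrees/s): [147.25, 147.25, 172.46, 180, 180, 180].

## Interface

Orientations are given as [roll, pitch, yaw] about the fixed x, y, z axes, in that order (R = Rz(yaw) Ry(pitch) Rx(roll)).
In Python, from station import env gives the robot as it stands.
- The arm moves only by the shell command python3 shift.py [FORCE], which reads ROWS from standard input. ROWS is a JSON list of rows, 1 to 10 of them, each written [[dx, dy, dz], [rx, ry, rz], opening]: dx, dy, dz in fractions of the full range, 1 being 20 cm, then a rotation vector rx, ry, rz in fractions of the full range, 1 being 90 degrees, then the opening from 0.0 (shut) to 1.0 (fully open); each row shifts and turns the commanded pose from where the row before left it, along the tool's axes as they then stand; what a row does not reach is not made up. A row lasts 1/12 s, in which the tool goes at most 41.7 mm and 7.16 degrees, less where a joint would pass 70% of its speed; a pose out of reach is approached as far as the arm can. The fingers move at their own pace and stop on an object; FORCE is the grip in N (left out, the last holds). Time passes only in rows, so rows that do not move let the fingers close. It prints the time, the measured TCP pose, the force, the opening and the grip force at its end. Shift and turn numbers lie between -1 and 1, and a call with a number outside is refused. Input that does not fit is refused with a message, and nothing moves.
- env.observe(): the state, without advancing time (a new reading comes with each control period).
- env.snapshot(name): name is "side" or "top"; returns a dict with "img" (420x560x3 uint8, red, green, blue), "K" (3x3 intrinsics, pixels), "k1" (the pictures are not rectified: a ray, as slopes to the right and down, at radius r is drawn at 1 + k1 r^2 times it, then the intrinsics apply), "origin" and "rotation" of the camera in the world. Camera axes: x right, y down, z forward; pixel columns grow to the right and rows downward; lengths in mm; the calibration is good to about 2 mm. A picture is of the moment at which its call begins. There is no depth.
- env.hand_in(): hands the job in; it is judged then, once.
The state is a dict: "clock": time; "joints": joint angles; "joint_velocities": joint speeds; "effort": joint torques, N m; "tcp_pos": TCP position; "tool_rot": TCP orientation; "ft_force": force on the tool from outside, world axes, zero at the start; "wrist_torque": the same for the moment, N m; "width": opening from 0.0 (shut) to 1.0 (fully open); "grasp_force": force on a finger pad.
Only numpy, scipy, OpenCV 4.12 (cv2) and the standard library are available. Lean on these libraries where they do the work, as an engineer would, in place of code of your own. Each camera call takes 0.05 s, during which the arm holds its last target. There are 200 camera calls.

## Task

The longer of the two flat steel packing strips on the bench riser is wanted for the next vice job, but lying flat it gives no hold: slide it over the riser's front edge (the one nearest the robot) until its end sticks out about 5 cm, so that it does not tip off. Then grip it by the end that sticks out, carry it over and lay it flat on the floor of the steel tray, without dropping it in from a height; leave the shorter strip where it lies.

Things in the scene. Friction and masses are not known exactly. Their poses are not given: they have to be found in the camera images.
- riser: Low bench riser, fixed: smooth dark steel deck 200 mm (x) by 260 (y), 8 thick, on grey cheeks. Origin: centre of its footprint on the shelf; x points away from the robot. Deck top 70 mm above the origin; front edge straight along y at x = -100 mm, nothing in front of it. The strips lie 42 mm left and right of its middle (which is which varies); lug nuts and a wheel weight stand loose on it.
- long_strip: Longer flat steel strip, 150 mm (x) by 36 (y) by 4 thick, 0.12 to 0.21 kg, hole at its far end. Origin: centre of the underside. Starts 20 to 45 mm inside the front edge, pointing at it within 7 degrees. It slides easily: closed fingertips pressed on its middle with 5 to 10 N drag it along. The end that is out can be gripped from above across its width, fingertips 8 mm below its underside.
- short_strip: The shorter flat steel strip, same look: 95 mm (x, its length) by 36 mm (y) by 4 mm thick, with the same hole near its far end. Origin: centre of its underside. It lies on the deck beside the longer one, at least 25 mm from it. To be left alone.
- tray: Shallow empty open-topped grey steel tray, fixed on the shelf left of the riser: 230 mm (x) by 120 mm (y) by 22 mm high outside, walls and floor 3 mm thick, so 224 by 114 mm inside. Origin: centre of its underside; the inner floor is 3 mm above it, the rim 22 mm.

How it is judged:
By the outcome, as a careful person would: the job done as asked, in the order asked, and still so for the second after the job is handed in, with the robot touching nothing.
It also fails if it takes over 51 s, if anything falls off the work surface, if the arm or the gripper's body presses on something with over 40 N, if the wrist force passes 120 N, or if a joint passes its speed limit or range.

## Working session

There is one attempt and no reset: what is moved stays moved. The work goes in short steps, Python scripts to look and compute and a shell command to move; the robot and the scene stay as the last step left them, time stands still between calls to the robot, and variables do not carry over. Pictures are saved under pics/ and viewed, at most 10 in all, crops included, and the job is handed in when it is done.

```bash
ls; mkdir -p pics; python3 - <<'E'
from station import env
import cv2
for n in("top","side"):
    s=env.snapshot(n); cv2.imwrite(f"pics/{n}0.png",s["img"][:,:,::-1]); print(n,s["K"],s["k1"],s["origin"],s["rotation"])
o=env.observe();print(o)
E
```

```text
pics
shift.py
station.py
top [[379.43351333   0.         286.40592899]
 [  0.         379.43351333 203.02322355]
 [  0.           0.           1.        ]] -0.10130675514955576 [393.89508613  93.55386511 901.23667881] [-168.71393625   -0.98306511  -88.5880046 ]
side [[479.40048461   0.         277.79297292]
 [  0.         479.40048461 209.33479224]
 [  0.           0.           1.        ]] 0.027243850573890824 [ 181.24404284 -533.55948334  683.14554063] [-129.38474719    0.74818042  -31.58161668]
{'clock': 0.1, 'joints': array([ 7.10065644e+01,  5.26245421e+00,  7.05755705e+01, -6.20326979e-04,
        1.04265753e+02, -3.24841431e+00]), 'joint_velocities': array([ 0.03974532, -0.17470786, -0.17962738, -0.01037003, -0.00271148,
        0.04312454]), 'effort': array([ 1.98901340e-03, -4.60213995e+01, -4.19219899e+01, -2.83721045e-05,
        1.05368879e-02,  4.54755423e-06]), 'tcp_pos': array([162.73690255, 577.25483838, 230.21986438]), 'tool_rot': array([-1.79896355e+02, -5.28008428e-03,  1.64254822e+02]), 'ft_force': array([-0.99719127,  0.22934499, -0.19551516]), 'wrist_torque': array([ 0.003156  ,  0.02174633, -0.02151586]), 'grasp_force': 0.0, 'width': 1.0026373180512391}
```

View pics/top0.png

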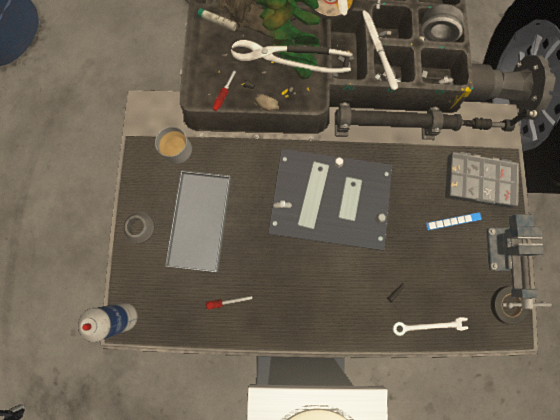

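View pics/side0.png

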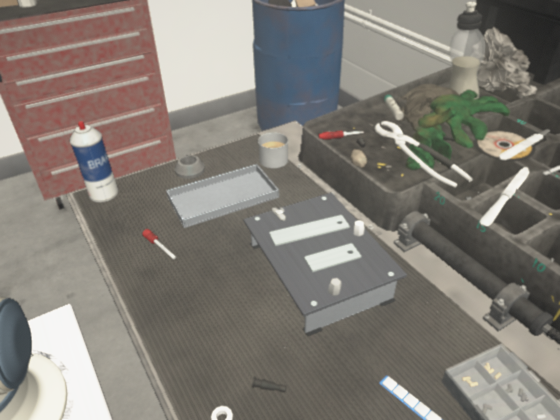

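The top view shows the long strip on the left (corners about 313,162 / 328,164 / 314,228 / 299,225), the short one on the right at (350,198), and the tray at (198,221). Next are enlarged crops.

```bash
python3 - <<'E'
import cv2
a=cv2.imread("pics/top0.png"); cv2.imwrite("pics/topc.png",cv2.resize(a[140:280,160:400][:, :],None,fx=3.33333,fy=3.333333,interpolation=cv2.INTER_CUBIC))
a=cv2.imread("pics/side0.png"); cv2.imwrite("pics/sidec.png",cv2.resize(a[155:335,160:410],None,fx=3.2,fy=3.2,interpolation=cv2.INTER_CUBIC))
E
```

```text
(no output)
```

View pics/topc.png

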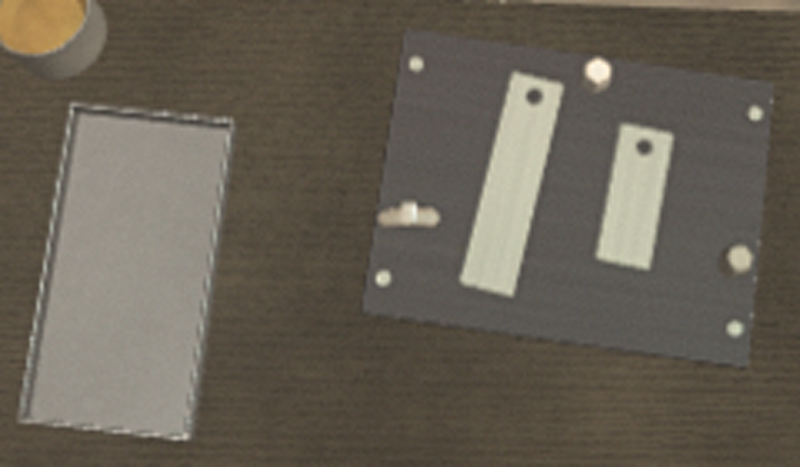

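View pics/sidec.png

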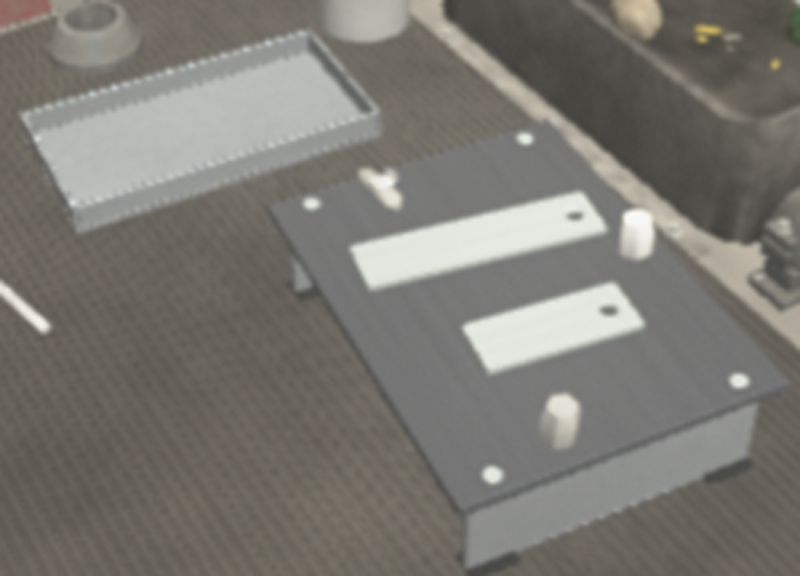

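Top crop: the long strip's corners are at (514,71), (564,85), (514,297) and (459,283), a nut stands at (598,75), and the wheel weight is at (408,215). I'll project these onto their known heights and cross-check with the side view.

```bash
cat > geo.py <<'E'
import numpy as np, cv2
from scipy.spatial.transform import Rotation as R
C={"top":([[379.43351333,0,286.40592899],[0,379.43351333,203.02322355],[0,0,1]],-0.10130675514955576,[393.89508613,93.55386511,901.23667881],[-168.71393625,-0.98306511,-88.5880046]),
"side":([[479.40048461,0,277.79297292],[0,479.40048461,209.33479224],[0,0,1]],0.027243850573890824,[181.24404284,-533.55948334,683.14554063],[-129.38474719,0.74818042,-31.58161668])}
def onplane(cam,px,z,off=(0,0),s=1.):
    K,k1,o,r=C[cam]
    p=(np.array(px,float)+.5)/s-.5+np.array(off)
    n=cv2.undistortPoints(p[:,None],np.array(K),np.array([k1,0,0,0.]))[:,0]
    d=np.c_[n,np.ones(len(n))]@R.from_euler("xyz",r,degrees=True).as_matrix().T
    return np.array(o)+d*((z-o[2])/d[:,2])[:,None]
def rect(p):  # far-left, far-right, near-right, near-left
    c=p.mean(0); ax=(p[0]+p[1]-p[2]-p[3])/2; w=(p[0]+p[3]-p[1]-p[2])/2
    return c.round(1),"len",np.linalg.norm(ax).round(1),"wid",np.linalg.norm(w).round(1),"yaw",np.degrees(np.arctan2(ax[1],ax[0])).round(1),np.degrees(np.arctan2(-w[0],w[1])).round(1)
E
python3 - <<'E'
from geo import *
np.set_printoptions(suppress=True)
T=lambda p,z:onplane("top",p,z,(160,140),10/3)
S=lambda p,z:onplane("side",p,z,(160,155),3.2)
for n,z,t,s in [("long",74,[(514,71),(564,85),(514,297),(459,283)],[(583,192),(606,231),(372,290),(350,246)]),
 ("short",74,[(619,123),(674,132),(650,270),(597,259)],[(615,283),(644,323),(490,374),(462,325)]),
 ("riser",70,[(405,30),(773,86),(748,366),(364,312)],[(548,122),(788,382),(464,510),(270,208)]),
 ("tray",22,[(71,103),(234,120),(188,440),(20,422)],[(308,32),(380,115),(77,210),(22,116)])]:
    print(n,"top",*rect(T(t,z))); print(n,"side",*rect(S(s,z)))
print(T([(598,72),(739,256),(408,210)],85))
print(T([(598,90),(739,275),(408,224)],70))
E
```

```text
long top [581.  23.  74.] len 150.8 wid 36.5 yaw -13.0 -13.7
long side [582.8  19.2  74. ] len 149.2 wid 38.9 yaw -12.7 -14.3
short top [574.3 -59.3  74. ] len 96.2 wid 37.1 yaw -9.8 -9.0
short side [576.4 -62.6  74. ] len 95.3 wid 37.2 yaw -9.9 -11.4
riser top [574.  -18.3  70. ] len 196.3 wid 257.5 yaw -6.5 -6.9
riser side [576.3 -22.8  70. ] len 196.6 wid 256.2 yaw -6.3 -6.4
tray top [523.4 289.1  22. ] len 229.2 wid 118.7 yaw -4.7 -4.3
tray side [524.2 282.6  22. ] len 225.3 wid 118.7 yaw -4.7 -3.9
[[ 656.52061689  -32.81249713   85.        ]
 [ 532.83187    -126.23754217   85.        ]
 [ 557.67494537   93.14152118   85.        ]]
[[ 648.4134451   -35.06392657   70.        ]
 [ 522.46042722 -129.98447058   70.        ]
 [ 551.13834691   92.87727248   70.        ]]
```

Both views agree: the riser is at (575,-20) yaw -6.5, the strip at (582,21) yaw -13 with its end 27 mm inside the edge, and the tray at (524,286) yaw -4.5. With tool yaw at 167, tool +x is the drag direction and the drag is about 77 mm. First I'll raise the tool to clear the spray can, then traverse.

Careful with the scale: shifts go in shares of 20 cm and turns go in shares of 90 degrees. That gives: -30 mm is -0.15, -17.5 mm is -0.0875.

```bash
echo '[[[0, 0, -0.15], [0, 0, 0], 0.5], [[0, 0, -0.15], [0, 0, 0], 0], [[0, 0, -0.15], [0, 0, 0], 0], [[-0.115, -0.0875, 0], [0, 0, 0], 0], [[-0.115, -0.0875, 0], [0, 0, 0], 0], [[-0.115, -0.0875, 0], [0, 0, 0], 0], [[-0.115, -0.0875, 0], [0, 0, 0], 0], [[-0.115, -0.0875, 0], [0, 0, 0], 0], [[-0.115, -0.0875, 0], [0, 0, 0], 0], [[-0.115, -0.0875, 0], [0, 0, 0], 0]]' | python3 shift.py
echo '[[[-0.115, -0.0875, 0], [0, 0, 0], 0], [[-0.115, -0.0875, 0], [0, 0, 0], 0], [[-0.115, -0.0875, 0], [0, 0, 0], 0], [[-0.115, -0.0875, 0], [0, 0, 0], 0], [[-0.115, -0.0875, 0], [0, 0, 0], 0], [[-0.115, -0.0875, 0], [0, 0, 0], 0], [[-0.115, -0.0875, 0], [0, 0, 0], 0], [[-0.115, -0.0875, 0], [0, 0, 0], 0], [[-0.115, -0.0875, 0], [0, 0, 0], 0], [[-0.115, -0.0875, 0], [0, 0, 0], 0]]' | python3 shift.py
echo '[[[-0.115, -0.0875, 0], [0, 0, 0], 0], [[-0.115, -0.0875, 0], [0, 0, 0], 0], [[-0.115, -0.0875, 0], [0, 0, 0], 0], [[-0.115, -0.0875, 0], [0, 0, 0], 0], [[-0.115, -0.0875, 0], [0, 0, 0], 0], [[-0.115, -0.0875, 0], [0, 0, 0], 0], [[-0.115, -0.0875, 0], [0, 0, 0], 0], [[0, 0, 0], [0, 0, -0.0306], 0], [[0, 0, 0], [0, 0, 0], 0], [[0, 0, 0], [0, 0, 0], 0]]' | python3 shift.py
```

```text
clock: 0.93
tcp_pos: [285.1, 414.6, 320.8]
tool_rot: [-180.0, -0.0, 164.3]
ft_force: [-0.0, -0.1, -0.5]
width: -0.001
grasp_force: 0.0
clock: 1.77
tcp_pos: [459.0, 183.8, 320.9]
tool_rot: [-180.0, -0.0, 164.3]
ft_force: [-0.2, -0.1, -0.3]
width: -0.0
grasp_force: 0.0
clock: 2.6
tcp_pos: [580.1, 23.4, 320.7]
tool_rot: [180.0, -0.1, 166.9]
ft_force: [-0.4, 0.6, 0.5]
width: -0.0
grasp_force: 0.0
```

In the tool's units: 35 mm is 0.175, -2.5 mm is -0.0125.

```bash
echo '[[[-0.0125, -0.01, 0.15], [0, 0, 0], 0], [[0, 0, 0.175], [0, 0, 0], 0], [[0, 0, 0.175], [0, 0, 0], 0], [[0, 0, 0.175], [0, 0, 0], 0], [[0, 0, 0.175], [0, 0, 0], 0], [[0, 0, 0.175], [0, 0, 0], 0], [[0, 0, 0.125], [0, 0, 0], 0], [[0, 0, 0.04], [0, 0, 0], 0], [[0, 0, 0], [0, 0, 0], 0], [[0, 0, 0], [0, 0, 0], 0]]' | python3 shift.py
echo '[[[0, 0, 0.01], [0, 0, 0], 0], [[0, 0, 0.01], [0, 0, 0], 0], [[0, 0, 0.01], [0, 0, 0], 0], [[0, 0, 0], [0, 0, 0], 0]]' | python3 shift.py
```

```text
clock: 3.43
tcp_pos: [582.5, 21.5, 84.8]
tool_rot: [180.0, 0.1, 167.0]
ft_force: [-0.4, 0.6, 0.9]
width: -0.002
grasp_force: 0.0
clock: 3.77
tcp_pos: [582.5, 20.9, 77.9]
tool_rot: [180.0, 0.1, 167.0]
ft_force: [-0.5, 0.2, -0.2]
width: 0.005
grasp_force: 0.0
```

In the tool's units: 2 mm is 0.01, 1 mm is 0.005.

```bash
echo '[[[0, 0, 0.01], [0, 0, 0], 0], [[0, 0, 0.005], [0, 0, 0], 0], [[0, 0, 0], [0, 0, 0], 0]]' | python3 shift.py; echo '[[[0, 0, 0.005], [0, 0, 0], 0], [[0, 0, 0], [0, 0, 0], 0], [[0, 0, 0], [0, 0, 0], 0]]' | python3 shift.py
```

```text
clock: 4.02
tcp_pos: [582.1, 20.9, 74.2]
tool_rot: [180.0, -0.0, 167.0]
ft_force: [0.4, -0.4, 0.4]
width: 0.0
grasp_force: 0.0
clock: 4.27
tcp_pos: [582.3, 20.9, 74.1]
tool_rot: [180.0, 0.0, 167.0]
ft_force: [-1.2, -0.2, 4.5]
width: -0.002
grasp_force: 2.5
```

```bash
echo '[[[0, 0, 0.0035], [0, 0, 0], 0], [[0, 0, 0], [0, 0, 0], 0], [[0, 0, 0], [0, 0, 0], 0]]' | python3 shift.py; echo '[[[0.01, 0, 0], [0, 0, 0], 0], [[0.02, 0, 0], [0, 0, 0], 0], [[0.02, 0, 0], [0, 0, 0], 0], [[0.02, 0, 0], [0, 0, 0], 0], [[0.02, 0, 0], [0, 0, 0], 0], [[0.01, 0, 0], [0, 0, 0], 0], [[0, 0, 0], [0, 0, 0], 0]]' | python3 shift.py
python3 - <<'E'
from station import env
import cv2
s=env.snapshot("side"); cv2.imwrite("pics/s1.png",cv2.resize(s["img"][155:335,160:410,::-1],None,fx=3.2,fy=3.2,interpolation=cv2.INTER_CUBIC))
E
```

```text
clock: 4.52
tcp_pos: [582.5, 20.9, 74.0]
tool_rot: [180.0, 0.1, 167.0]
ft_force: [-3.2, 0.2, 7.7]
width: 0.001
grasp_force: 3.9
clock: 5.1
tcp_pos: [563.5, 25.4, 74.1]
tool_rot: [180.0, 0.2, 167.0]
ft_force: [0.5, 0.2, 6.0]
width: -0.002
grasp_force: 3.1
```

View pics/s1.png

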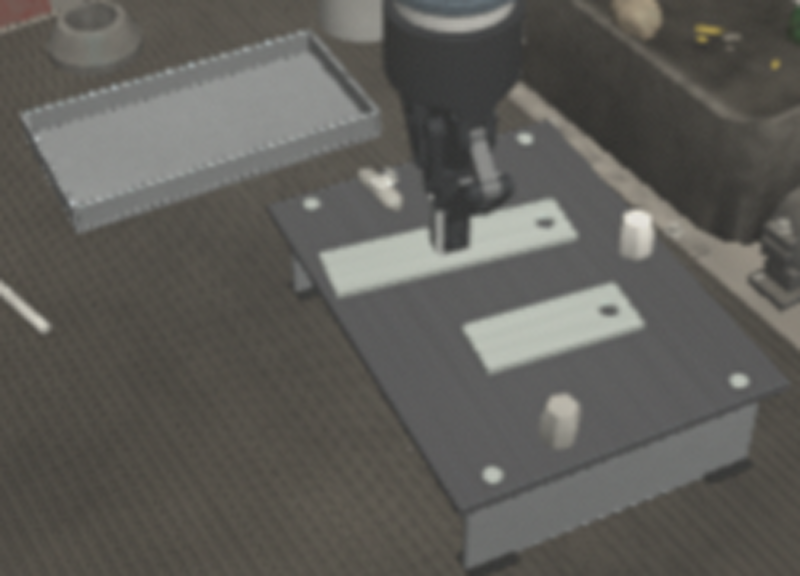

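The strip's near-left corner moved from (350,246) to (320,253), about 20 mm, so it follows the fingers without slip. 57 mm remain.

In the tool's units: 4 mm is 0.02, 2 mm is 0.01.

```bash
echo '[[[0.01, 0, 0.0015], [0, 0, 0], 0], [[0.02, 0, 0], [0, 0, 0], 0], [[0.02, 0, 0], [0, 0, 0], 0], [[0.02, 0, 0], [0, 0, 0], 0], [[0.02, 0, 0], [0, 0, 0], 0], [[0.02, 0, 0], [0, 0, 0], 0], [[0.02, 0, 0], [0, 0, 0], 0], [[0.01, 0, 0], [0, 0, 0], 0], [[0, 0, 0], [0, 0, 0], 0]]' | python3 shift.py; echo '[[[0.01, 0, 0], [0, 0, 0], 0], [[0.02, 0, 0], [0, 0, 0], 0], [[0.02, 0, 0], [0, 0, 0], 0], [[0.02, 0, 0], [0, 0, 0], 0], [[0.02, 0, 0], [0, 0, 0], 0], [[0.02, 0, 0], [0, 0, 0], 0], [[0.02, 0, 0], [0, 0, 0], 0], [[0.015, 0, 0], [0, 0, 0], 0], [[0, 0, 0], [0, 0, 0], 0], [[0, 0, 0], [0, 0, 0], 0]]' | python3 shift.py
python3 - <<'E'
from station import env
import cv2
s=env.snapshot("side"); cv2.imwrite("pics/s2.png",cv2.resize(s["img"][155:335,160:410,::-1],None,fx=3.2,fy=3.2,interpolation=cv2.INTER_CUBIC))
E
```

```text
clock: 5.9
tcp_pos: [536.5, 31.7, 74.0]
tool_rot: [180.0, 0.2, 167.0]
ft_force: [0.3, -0.8, 6.7]
width: 0.002
grasp_force: 3.6
clock: 6.73
tcp_pos: [508.1, 38.3, 74.0]
tool_rot: [180.0, 0.2, 167.0]
ft_force: [0.8, -0.2, 8.0]
width: -0.002
grasp_force: 3.9
```

View pics/s2.png

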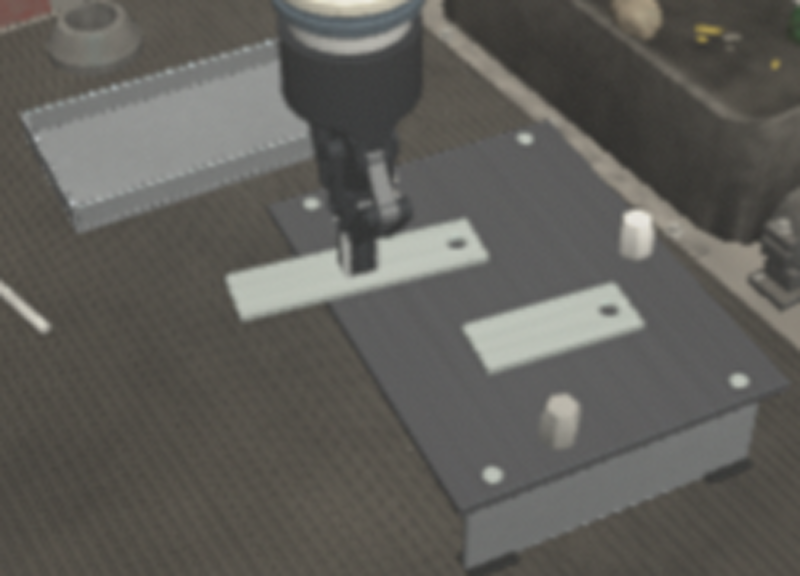

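The strip now sticks out over the front edge, with corners at (470,220), (489,262), (243,320) and (227,274). I'll lift the tool and measure.

```bash
echo '[[[0, 0, -0.05], [0, 0, 0], 0], [[0, 0, -0.125], [0, 0, 0], 0.5], [[0, 0, -0.125], [0, 0, 0], 0.7], [[0, 0, 0], [0, 0, 0], 0.7], [[0, 0, 0], [0, 0, 0], 0.7]]' | python3 shift.py
python3 - <<'E'
from geo import *
p=onplane("side",[(470,220),(489,262),(243,320),(227,274)],74,(160,155),3.2)
print(*rect(p))
from scipy.spatial.transform import Rotation as R
c=p.mean(0)
for rc in ([576.3,-22.8],):
    t=np.radians(-6.5); d=c[:2]-rc; e=p[2:].mean(0)[:2]-rc
    print("riser frame centre",d@[np.cos(t),np.sin(t)],"end",e@[np.cos(t),np.sin(t)])
E
```

```text
clock: 7.2
tcp_pos: [508.0, 38.3, 134.2]
tool_rot: [180.0, 0.2, 167.0]
ft_force: [-0.0, -0.2, -0.0]
width: 0.565
grasp_force: 0.0
[509.2  35.7  74. ] len 149.2 wid 39.2 yaw -13.7 -15.8
riser frame centre -73.32626866717185 end -147.3442620411464
```

In the tool's units: 25 mm is 0.125, 20 mm is 0.1.

```bash
echo '[[[0.1, 0, 0], [0, 0, 0], 0.7], [[0.1, 0, 0], [0, 0, 0], 0.7], [[0.07, 0, 0], [0, 0, 0], 0.7], [[0, 0, 0], [0, 0, 0], 0.7], [[0, 0, 0.125], [0, 0, 0], 0.7], [[0, 0, 0.125], [0, 0, 0], 0.7], [[0, 0, 0.075], [0, 0, 0], 0.7], [[0, 0, 0.035], [0, 0, 0], 0.7], [[0, 0, 0], [0, 0, 0], 0.7], [[0, 0, 0], [0, 0, 0], 0.7]]' | python3 shift.py 60
python3 - <<'E'
from station import env
import cv2
s=env.snapshot("side"); cv2.imwrite("pics/s3.png",cv2.resize(s["img"][155:335,160:410,::-1],None,fx=3.2,fy=3.2,interpolation=cv2.INTER_CUBIC))
E
```

```text
clock: 8.03
tcp_pos: [454.6, 50.3, 60.2]
tool_rot: [-180.0, -0.0, 167.0]
ft_force: [0.4, 0.8, -0.2]
width: 0.704
grasp_force: 0.0
```

View pics/s3.png

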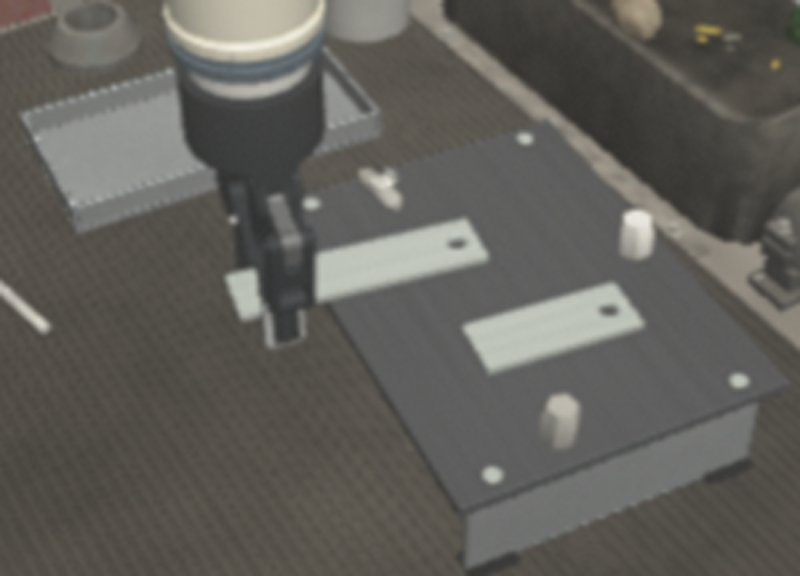

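The fingers straddle the overhanging end (near finger tip at about (285,340)) and the far end of the strip is still flat. Closing and lifting next.

In the tool's units: -20 mm is -0.1, -15 mm is -0.075.

```bash
echo '[[[0, 0, 0], [0, 0, 0], 0.3], [[0, 0, 0], [0, 0, 0], 0.3], [[0, 0, 0], [0, 0, 0], 0.3], [[0, 0, 0], [0, 0, 0], 0.3], [[0, 0, 0], [0, 0, 0], 0.3], [[0, 0, 0], [0, 0, 0], 0.3]]' | python3 shift.py 80
echo '[[[0, 0, -0.015], [0, 0, 0], 0.2], [[0, 0, -0.04], [0, 0, 0], 0.2], [[0, 0, -0.075], [0, 0, 0], 0.2], [[0, 0, -0.1], [0, 0, 0], 0.2], [[0, 0, -0.1], [0, 0, 0], 0.2], [[0, 0, -0.1], [0, 0, 0], 0.2], [[0, 0, -0.07], [0, 0, 0], 0.2], [[0, 0, 0], [0, 0, 0], 0.2]]' | python3 shift.py
python3 - <<'E'
from station import env
import cv2
s=env.snapshot("side"); cv2.imwrite("pics/s4.png",cv2.resize(s["img"][95:315,120:410,::-1],None,fx=2.7,fy=2.7,interpolation=cv2.INTER_CUBIC))
E
```

```text
clock: 8.58
tcp_pos: [455.3, 50.4, 61.6]
tool_rot: [180.0, 0.1, 167.0]
ft_force: [0.8, -1.0, 6.0]
width: 0.392
grasp_force: 78.9
clock: 9.25
tcp_pos: [455.6, 50.5, 163.7]
tool_rot: [179.9, 0.3, 167.0]
ft_force: [0.9, -0.2, -1.6]
width: 0.388
grasp_force: 79.5
```

View pics/s4.png

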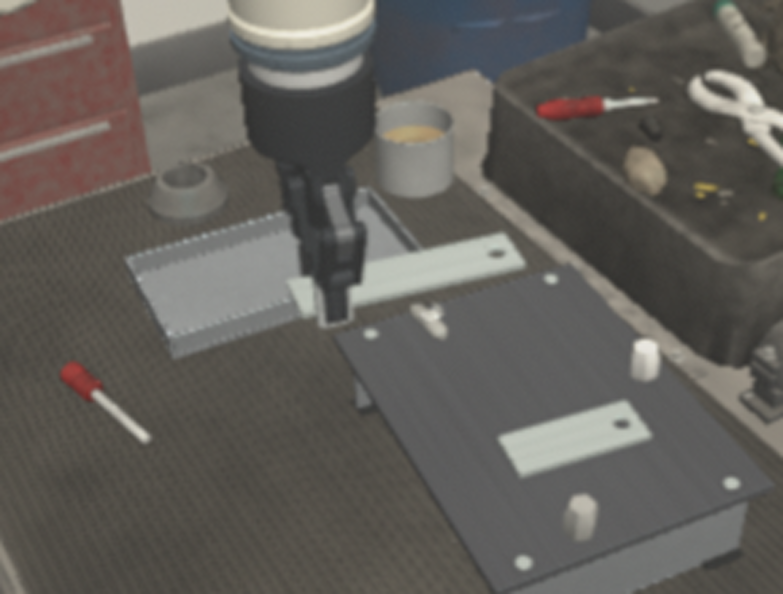

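The strip is held level, and nothing else on the riser has moved. Carrying it over the tray now.

In the tool's units: 24 mm is 0.12, 22 mm is 0.11.

```bash
echo '[[[0.01, 0.06, 0], [0, 0, 0], 0.2], [[0.02, 0.12, 0], [0, 0, 0], 0.2], [[0.02, 0.12, 0], [0, 0, 0], 0.2], [[0.02, 0.12, 0], [0, 0, 0], 0.2], [[0.02, 0.12, 0], [0, 0, 0], 0.2], [[0.02, 0.12, 0], [0, 0, 0], 0.2], [[0.02, 0.12, 0], [0, 0, 0], 0.2], [[0.02, 0.12, 0], [0, 0, 0], 0.2], [[0.02, 0.12, 0], [0, 0, 0], 0.2], [[0.02, 0.11, 0], [0, 0, 0], 0.2]]' | python3 shift.py
echo '[[[0.01, 0.0525, 0], [0, 0, -0.0167], 0.2], [[0, 0, 0], [0, 0, -0.0222], 0.2], [[0, 0, 0], [0, 0, -0.0222], 0.2], [[0, 0, 0], [0, 0, -0.0222], 0.2], [[0, 0, 0], [0, 0, -0.0111], 0.2], [[0, 0, 0.125], [0, 0, 0], 0.2], [[0, 0, 0.15], [0, 0, 0], 0.2], [[0, 0, 0.15], [0, 0, 0], 0.2], [[0, 0, 0.1], [0, 0, 0], 0.2], [[0, 0, 0], [0, 0, 0], 0.2]]' | python3 shift.py
python3 - <<'E'
from station import env
import cv2
s=env.snapshot("side"); cv2.imwrite("pics/s5.png",cv2.resize(s["img"][95:315,120:410,::-1],None,fx=2.7,fy=2.7,interpolation=cv2.INTER_CUBIC))
E
```

```text
clock: 10.13
tcp_pos: [467.4, 280.3, 157.7]
tool_rot: [-179.9, -0.2, 167.0]
ft_force: [0.3, -0.3, -2.1]
width: 0.389
grasp_force: 79.6
clock: 10.97
tcp_pos: [465.2, 287.5, 48.3]
tool_rot: [-179.6, -0.6, 175.5]
ft_force: [-1.7, -0.8, -3.8]
width: 0.385
grasp_force: 79.8
```

View pics/s5.png

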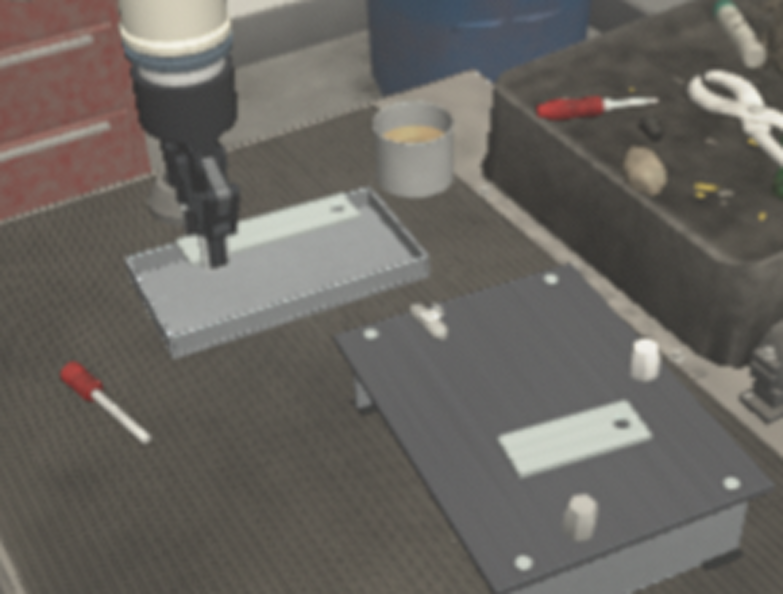

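The strip hangs level above the tray, inside its outline, with the tool tip at (217,262). Lowering it gently.

In the tool's units: 12 mm is 0.06, 8 mm is 0.04.

```bash
echo '[[[0, 0, 0.06], [0, 0, 0], 0.2], [[0, 0, 0.06], [0, 0, 0], 0.2], [[0, 0, 0.04], [0, 0, 0], 0.2], [[0, 0, 0.02], [0, 0, 0], 0.2], [[0, 0, 0.01], [0, 0, 0], 0.2], [[0, 0, 0], [0, 0, 0], 0.2], [[0, 0, 0], [0, 0, 0], 0.2]]' | python3 shift.py
echo '[[[0, 0, 0.0075], [0, 0, 0], 0.2], [[0, 0, 0.005], [0, 0, 0], 0.2], [[0, 0, 0], [0, 0, 0], 0.2], [[0, 0, 0], [0, 0, 0], 0.2]]' | python3 shift.py
```

```text
clock: 11.6
tcp_pos: [468.9, 290.0, 17.7]
tool_rot: [180.0, 0.0, 175.5]
ft_force: [-0.4, 0.9, -2.2]
width: 0.386
grasp_force: 79.8
clock: 11.93
tcp_pos: [468.7, 289.9, 14.9]
tool_rot: [180.0, 0.0, 175.5]
ft_force: [-0.1, -0.3, -1.3]
width: 0.387
grasp_force: 79.8
```

In the tool's units: 3 mm is 0.015, 1.5 mm is 0.0075.

```bash
echo '[[[0, 0, 0.015], [0, 0, 0], 0.2], [[0, 0, 0.015], [0, 0, 0], 0.2], [[0, 0, 0.0075], [0, 0, 0], 0.2], [[0, 0, 0], [0, 0, 0], 0.2], [[0, 0, 0], [0, 0, 0], 0.2]]' | python3 shift.py
echo '[[[0, 0, 0.0075], [0, 0, 0], 0.2], [[0, 0, 0.005], [0, 0, 0], 0.2], [[0, 0, 0], [0, 0, 0], 0.2], [[0, 0, 0], [0, 0, 0], 0.2]]' | python3 shift.py
```

```text
clock: 12.35
tcp_pos: [468.5, 289.8, 6.9]
tool_rot: [-180.0, -0.0, 175.5]
ft_force: [-0.1, -0.0, -2.9]
width: 0.389
grasp_force: 79.8
clock: 12.68
tcp_pos: [468.7, 289.8, 4.7]
tool_rot: [-180.0, -0.0, 175.5]
ft_force: [-0.6, 0.1, -2.0]
width: 0.392
grasp_force: 79.8
```

The tips are almost on the floor with the strip's underside about 9 mm up. I'll tip the far end down onto the floor before releasing.

In the tool's units: 1.5 degrees is 0.0167.

```bash
echo '[[[0, 0, 0], [0, 0.0167, 0], 0.2], [[0, 0, 0], [0, 0.0167, 0], 0.2], [[0, 0, 0], [0, 0, 0], 0.2], [[0, 0, 0], [0, 0, 0], 0.2]]' | python3 shift.py ; echo '[[[0, 0, 0], [0, 0.0111, 0], 0.2], [[0, 0, 0], [0, 0, 0], 0.2], [[0, 0, 0], [0, 0, 0], 0.2]]' | python3 shift.py
```

```text
clock: 13.02
tcp_pos: [469.2, 289.7, 4.7]
tool_rot: [-180.0, -3.0, 175.5]
ft_force: [0.0, -0.4, -2.2]
width: 0.387
grasp_force: 79.8
clock: 13.27
tcp_pos: [469.0, 289.8, 4.9]
tool_rot: [180.0, -4.0, 175.5]
ft_force: [0.6, 0.2, -1.6]
width: 0.384
grasp_force: 79.9
```

In the tool's units: 0.5 degrees is 0.0056.

```bash
echo '[[[0, 0, 0], [0, 0.0056, 0], 0.2], [[0, 0, 0], [0, 0, 0], 0.2], [[0, 0, 0], [0, 0, 0], 0.2]]' | python3 shift.py ; echo '[[[0, 0, 0], [0, 0.0056, 0], 0.2], [[0, 0, 0], [0, 0, 0], 0.2], [[0, 0, 0], [0, 0, 0], 0.2]]' | python3 shift.py
```

```text
clock: 13.52
tcp_pos: [468.8, 289.9, 4.9]
tool_rot: [180.0, -4.5, 175.5]
ft_force: [0.2, -0.1, -1.1]
width: 0.386
grasp_force: 79.9
clock: 13.77
tcp_pos: [468.8, 289.9, 4.9]
tool_rot: [180.0, -5.0, 175.5]
ft_force: [-0.3, -0.2, -0.3]
width: 0.387
grasp_force: 80.0
```

The weight is coming off the wrist, so the far end is resting. I'll ease the grip, then open just enough.

In the tool's units: -35 mm is -0.175, -30 mm is -0.15.

```bash
echo '[[[0, 0, 0], [0, 0, 0], 0.3], [[0, 0, 0], [0, 0, 0], 0.3], [[0, 0, 0], [0, 0, 0], 0.4], [[0, 0, 0], [0, 0, 0], 0.43], [[0, 0, 0], [0, 0, 0], 0.46], [[0, 0, 0], [0, 0, 0], 0.5], [[0, 0, 0], [0, 0, 0], 0.55], [[0, 0, 0], [0, 0, 0], 0.6], [[0, 0, 0], [0, 0, 0], 0.6], [[0, 0, 0], [0, 0, 0], 0.6]]' | python3 shift.py 20
echo '[[[0, 0, -0.01], [0, 0, 0], 0.6], [[0, 0, -0.03], [0, 0, 0], 0.6], [[0, 0, -0.075], [0, 0, 0], 0.6], [[0, 0, -0.15], [0, 0, 0], 0.6], [[0, 0, -0.175], [0, 0, 0], 0.6], [[0, 0, -0.175], [0, 0, 0], 0.6], [[0.175, 0, -0.1], [0, 0, 0], 0.6], [[0.175, 0, -0.1], [0, 0, 0], 0.6], [[0, 0, 0], [0, 0, 0], 0.6], [[0, 0, 0], [0, 0, 0], 0.6]]' | python3 shift.py
python3 - <<'E'
from station import env
import cv2
s=env.snapshot("side"); cv2.imwrite("pics/s6.png",cv2.resize(s["img"][95:315,120:410,::-1],None,fx=2.7,fy=2.7,interpolation=cv2.INTER_CUBIC))
E
```

```text
clock: 14.6
tcp_pos: [468.7, 289.9, 4.8]
tool_rot: [180.0, -5.0, 175.5]
ft_force: [0.5, -0.1, 0.3]
width: 0.601
grasp_force: 0.0
clock: 15.43
tcp_pos: [413.4, 295.0, 176.3]
tool_rot: [179.8, -4.7, 175.6]
ft_force: [-0.6, -0.2, -1.0]
width: 0.6
grasp_force: 0.0
```

View pics/s6.png

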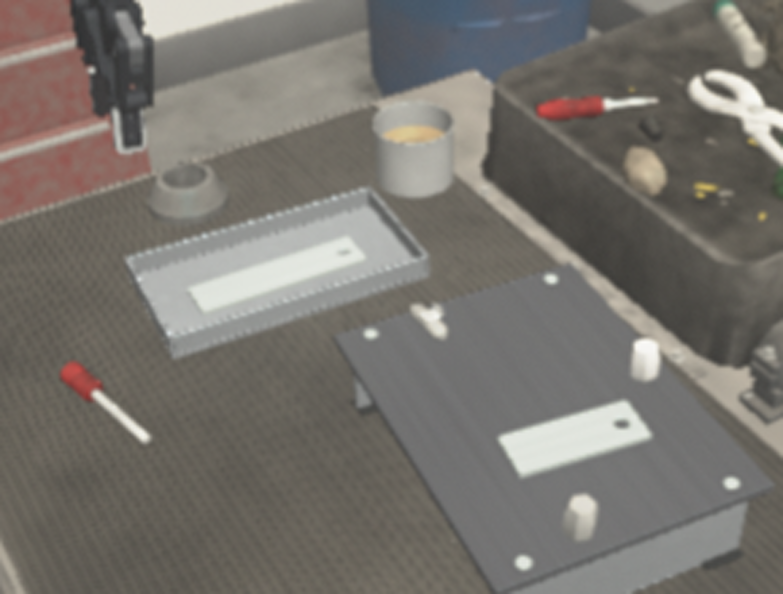

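The strip lies flat on the tray floor (corners about (190,290) to (362,262)), clear of the walls. The short strip and the loose parts are undisturbed, and the gripper is clear.

```bash
python3 -c "
from station import env
print(env.hand_in())"
```

```text
the job is handed in; nothing more can be done
None
```

The long strip was slid out about 5 cm over the riser's front edge, gripped by that end and laid flat on the tray floor; the short strip was left where it lay, and the job is handed in at about 15.5 s with no verdict returned.

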